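Open the hair-combing machine by its release bar

ROBOT

A 6-joint arm with a two-finger parallel gripper is mounted at the origin on the work surface. World frame = base frame: x ahead of the robot, y to its left, z up, the work surface at z = 0. Lengths are in m, angles in rad, forces in N, time in s.
With the tool pointing down it reaches from about 0.4 to 0.825 m from the base axis. Payload 7 kg.
Tool frame: the origin (TCP) lies on the centre line of the jaws, within the pads' length; the fingertips stand 22 mm ahead of it and the grasp point (between the pads) lies 3 mm ahead of it; z points along the fingers, y is the direction in which the jaws open and shut (so a half turn about z gives the same grasp; the last joint's range is limited). The gripper opens to 88 mm and grips with 3 to 60 N. Pads are 19 mm wide; open, the fingers measure 130 mm over their backs; the gripper's body (78 mm by 193 mm) begins 47 mm behind the grasp point.
Start: joints at [1.496, 0.359, 0.012, 0, -1.224, -0.288], TCP at [0.24, 0.631, 0.249] pointing down, gripper open.
Joint ranges: [-3.07, 3.07], [-1.43, 2.12], [-1.02, 1.25], [-3.03, 1.67], [-3.05, -0], [-3.03, 3.03]. Speed limits (rad/s): [2.39, 2.39, 3.01, 3.14, 3.14, 3.14].

INTERFACE

Orientations are given as [roll, pitch, yaw] about the fixed x, y, z axes, in that order (R = Rz(yaw) Ry(pitch) Rx(roll)).
In Python, from station import arm gives the robot as it stands. The module is installed in compiled form; this text tells all that it offers.
- The arm moves only by the tool arm_command, never from a script. Its argument "motion" is a list of rows, each a list of 3 entries, a list of its own where there are three numbers: the shift along the tool's x, y, z in mm, then the turn, a rotation vector about the tool's x, y, z in degrees, then the opening, from 0 (shut) to 1 (fully open). In form: [[[tx, ty, tz], [wx, wy, wz], grip], ...]. A call has 1 to 20 rows; each row shifts and turns the commanded pose from where the row before left it, along the tool's axes as they then stand; what a row does not reach is not made up. A row lasts 1/12 s, in which the tool goes at most 41.7 mm and 7.16 degrees, less where a joint would pass 70% of its speed; a pose out of reach is approached as far as the arm can. A call is refused whole if a number of a shift passes 41.7 or a number of a turn 7.16, either way. A call with a gripper value outside its range is refused whole. The fingers move at their own pace and stop on an object; "newtons" is the grip in N (left out, the last holds). Time passes only in rows, so rows that do not move let the fingers close. It gives the time, the measured TCP pose, the force and the opening at its end, in the units of the state.
- arm.get_state(): the state, without advancing time (a new reading comes with each control period).
- arm.grab_frame(name): name is "side" or "top"; returns the picture (420x560x3 uint8, red, green, blue); there is no depth.
- arm.camera_info(name): a dict with "fov_y" (degrees; the focal length in pixels is half the picture's height over the tangent of half this angle, whatever the lens; pixels are square), "cx", "cy" (the principal point, pixels), "view" (4x4, takes a point from world to camera coordinates). Camera axes: x right, y down, z forward; pixel columns grow to the right and rows downward; lengths in m; the calibration is good to about 2 mm. A picture is of the moment at which its call begins. camera_info takes no time and is no camera call.
- arm.job_done(): hands the job in, once; it reports no verdict.
The state is a dict: "t": time; "q": joint angles; "qd": joint speeds; "joint_efforts": joint torques, N m; "eef_pos": TCP position; "ee_rot": TCP orientation; "force": force on the tool from outside, world axes, zero at the start; "moment": the same for the moment, N m; "width": finger opening in m.
Only numpy, scipy, OpenCV 4.12 (cv2) and the standard library are available. Lean on these libraries where they do the work, as an engineer would, in place of code of your own. Each camera call takes 0.05 s, during which the arm holds its last target. There are 200 camera calls.

TASK

Open the combing machine for cleaning. Press the long black release bar along its front inwards near its middle, so that both ends go in together and without forcing it, until the guard springs up; let the bar come back out, then fold the guard up until it stands upright. Leave the other things on the bench where they are.

Things in the scene. Friction and masses are not known exactly. Their poses are not given: they have to be found in the camera images.
- machine: Grey steel bench combing machine, fixed. Box 210 mm deep, 312 wide, 134 high with guard shut; motor housing, 150 mm high, on its right from y = -157 to -249 mm. Origin on the bench under the middle of the box's width, front wall at x = -115 mm, rear at +95. x points from the front (bar side, facing the robot) to the rear, y left, z up. Under the guard a roller with steel pins, tips 111 mm high.
- release_bar (a joint): Press of the black release bar, hinged about a rod along the foot of the machine's front (24 mm above the bench, 130 mm in front of the origin), so it goes in level, away from the robot; a push down does nothing. 0 = out. Its hooks are set differently each time: they let go anywhere from 0.04 to 0.15 rad (3 to 10 mm in at the face), a solid stop follows 1.5 to 2.5 mm later.
- bar_skew (a joint): Skew of the bar about its upright centre pivot: 0 = parallel to the machine's front, positive when its right end is in further than its left. Stiff springs, 17 N m per rad, so a press off the middle sends one end in ahead. Each end has one of the two hooks that hold the guard; a hook that lags keeps it shut. Skew over 0.035 rad (9 mm between the ends) strains the hooks.
- bar_mid (a point): Middle of the upright front face of the release bar, 90 mm above the bench, 138 mm in front of the machine's origin (its y = 0). The bar is 270 mm long (along machine y), 50 mm high (65 to 115 mm above the bench), 12 mm thick and stands 23 mm proud of the box. Axes as the machine's when at rest.
- bar_left (a point): Left end (+y) of the bar's front face, 135 mm from bar_mid, same height. Springs push the bar back out: a level push at its middle takes about 3 N to start it, 5 to 10 N to make the hooks let go, and some 10 N to reach the stop. Over 30 N on the bar bends it.
- bar_right (a point): Right end (-y) of the bar's front face, 135 mm from bar_mid, at the same height.
- guard (a joint): Angle of the guard: 0 to 0.03 = shut, flat; pi/2 = upright; 1.95 = limit, leaning back. When both hooks let go, two spring kickers lift it to about 0.43 rad, and it stays there, its front edge about 190 mm above the bench. From there its stiff hinge (0.34 N m; guard 0.28 kg) holds it at any angle; pushing it up near the front edge takes about 4 N.
- guard_hinge (a point): Middle of the guard's hinge line, 35 mm behind the machine's origin, 131 mm above the bench; the line runs along the machine's y. The guard's underside is 128 mm above the bench when shut.
- guard_edge (a point): Middle of the guard's front edge, mid-thickness; 118 mm in front of the machine's origin when shut. Axes turn with the guard: x towards the hinge, z out of its upper side. Guard: aluminium plate 6 mm thick, 312 mm wide, 153 from hinge to front edge; feed slot 54 to 86 mm from the hinge, plain plate from there on. Two tongues hang 41 mm below it near the edge, 110 mm left and right of the middle.
- long_comb: Bystander: comb lying flat in front of the machine, wooden back 200 mm, 18 mm high.
- short_comb: Bystander: smaller comb lying flat to the right, nearer the robot than the machine, wooden back 130 mm, 18 mm high.
- shears: Bystander: shears lying flat, 210 mm long, 12 mm high.
- tamping_cup: Bystander: small brass cup standing to the left of the machine's front, 52 mm across, 62 mm high.
- glue_jar: Bystander: closed amber jar standing to the right of the machine, 68 mm across, 85 mm high.
- knock_block: Bystander: plain wooden block, 75 by 160 by 35 mm high.
- wooden_mallet: Bystander: wooden mallet lying on the bench, 240 mm long, 45 mm high.

How it is judged:
By the outcome, as a careful person would: the job done as asked, in the order asked, and still so for the second after the job is handed in, with the robot touching nothing.
It also fails if it takes over 51 s, if anything falls off the work surface, if the arm or the gripper's body presses on something with over 40 N, if the wrist force passes 120 N, or if a joint passes its speed limit or range.

## Working session

There is one attempt and no reset: what is moved stays moved. The work goes in short steps, Python scripts to look and compute and a tool call to move; the robot and the scene stay as the last step left them, time stands still between calls to the robot, and variables do not carry over. Pictures are saved under pics/ and viewed, on a budget of 10 in all, crops included, one or two more only if the job needs it, and the job is handed in when it is done.

Besides the shell and the picture viewer there is one more tool, called after "Request:" as a command line: name --argument value ..., lists and objects as JSON in quotes. arm_command: Moves the arm, as the interface text tells. Its arguments: {"type":"object","properties":{"motion":{"type":"array","items":{"type":"array"}},"newtons":{"type":"number"}},"required":["motion"]}

```bash
mkdir -p pics; python3 - <<'E'
from station import arm
import cv2
for n in("side","top"):
    cv2.imwrite(f"pics/{n}0.png",cv2.resize(arm.grab_frame(n)[:,:,::-1],(800,600),interpolation=cv2.INTER_CUBIC))
    print(n,arm.camera_info(n))
print(arm.get_state())
E
```

```text
side {'fov_y': 48.55522822461838, 'cx': 288.78784886830255, 'cy': 204.52642821807555, 'view': array([[ 9.31015079e-01, -3.64980272e-01,  5.68551473e-04,
        -4.88724095e-01],
       [-1.84389819e-01, -4.71696577e-01, -8.62266046e-01,
         1.82867625e-01],
       [ 3.14978279e-01,  8.02677856e-01, -5.06455272e-01,
         1.15765680e+00],
       [ 0.00000000e+00,  0.00000000e+00,  0.00000000e+00,
         1.00000000e+00]])}
top {'fov_y': 53.15769664959209, 'cx': 283.4590595100723, 'cy': 209.35884192765437, 'view': array([[ 0.0083741 , -0.99994199, -0.00677497, -0.01736635],
       [-0.98780129, -0.0072185 , -0.15555225,  0.52140766],
       [ 0.15549432,  0.00799494, -0.98780443,  1.20108453],
       [ 0.        ,  0.        ,  0.        ,  1.        ]])}
{'t': 0.1, 'q': array([ 1.49612215e+00,  3.59311765e-01,  1.11835746e-02, -2.62624262e-04,
       -1.22413963e+00, -2.88075650e-01]), 'qd': array([-0.00160181, -0.00391605,  0.00174968,  0.00045922,  0.00191023,
       -0.00286394]), 'joint_efforts': array([-2.18770117e-03, -5.84161091e+01,  2.93751186e+01,  7.01554924e+00,
        1.02102119e-02, -5.45111766e-05]), 'eef_pos': array([0.23943138, 0.63068439, 0.24774131]), 'ee_rot': array([ 3.14011165e+00, -1.81368718e-04, -3.62839100e-01]), 'force': array([-0.04036163, -0.07753909, -0.27839096]), 'moment': array([ 0.01406392, -0.0102562 ,  0.05685297]), 'width': 0.08745513042149597}
```

View pics/side0.png

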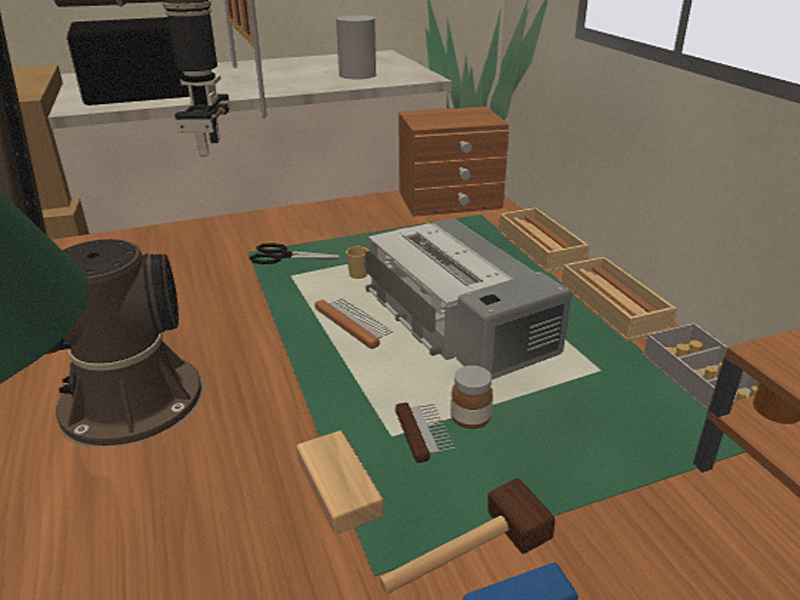

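View pics/top0.png

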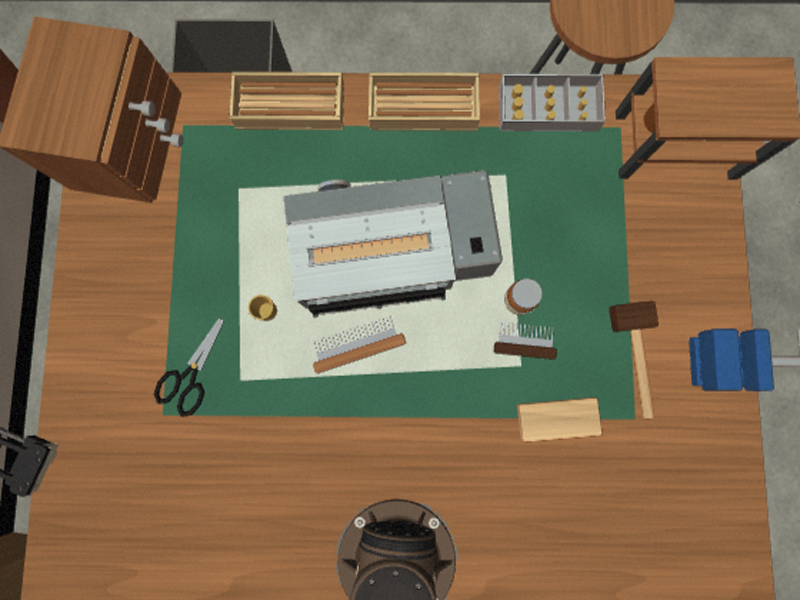

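The top picture shows the machine at about (285–500, 170–315), yawed slightly. The bar is at (312–446, 290–315) and the long comb is in front of it at (315–405, 335–370). I'll enlarge both views to get corner positions.

```bash
python3 - <<'E'
import cv2
a=cv2.imread("pics/top0.png");b=cv2.imread("pics/side0.png")
c=cv2.resize(a[165:325,270:510],(800,533),interpolation=cv2.INTER_CUBIC);cv2.imwrite("pics/topc.png",c)
c=cv2.resize(b[210:390,345:585],(800,600),interpolation=cv2.INTER_CUBIC);cv2.imwrite("pics/sidec.png",c)
E
```

```text
(no output)
```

View pics/topc.png

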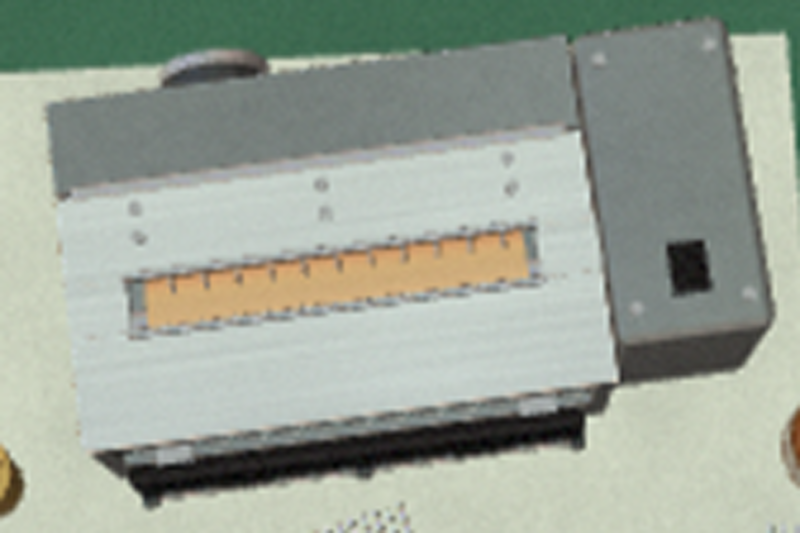

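View pics/sidec.png

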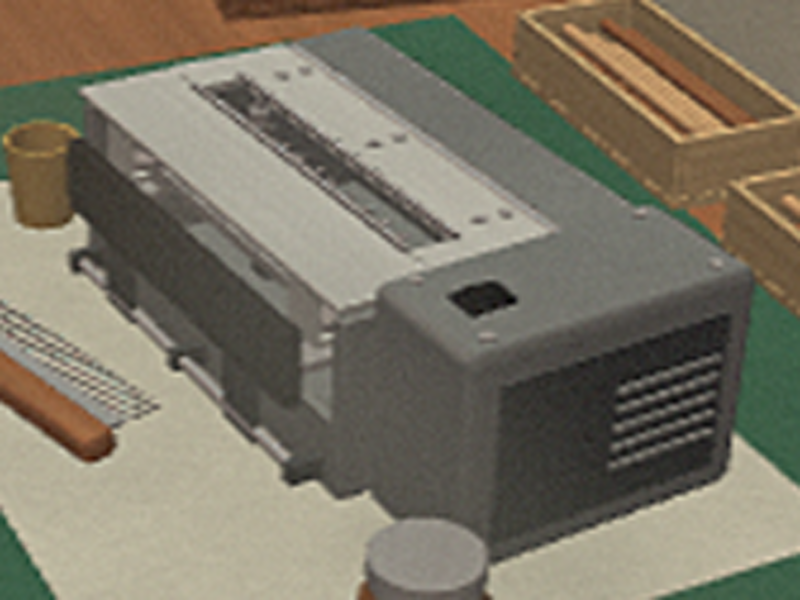

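Pixel positions used from the two crops: guard front corners at topc (84,452) and (617,381), box rear corners at (50,104) and (572,37). In sidec, the bar's front-face corners are (70,142), (300,330), (300,404) and (70,205), and the guard corner is (80,90). Next I'll fit the machine pose.

```bash
cat > h.py <<'E'
from station import arm
import numpy as np
from scipy.optimize import least_squares
def proj(n,P):
    c=arm.camera_info(n);f=210/np.tan(np.radians(c["fov_y"]/2))
    p=np.asarray(P)@c["view"][:3,:3].T+c["view"][:3,3]
    return np.c_[f*p[:,0]/p[:,2]+c["cx"],f*p[:,1]/p[:,2]+c["cy"]]
def m2w(m,P):
    P=np.asarray(P,float)/1000;c,s=np.cos(m[2]),np.sin(m[2])
    return np.c_[m[0]+c*P[:,0]-s*P[:,1],m[1]+s*P[:,0]+c*P[:,1],P[:,2]]
E
python3 - <<'E'
from h import *
T=[(-118,156,134,84,452),(-118,-156,134,617,381),(95,156,134,50,104),(95,-156,134,572,37)]
S=[(-118,156,134,80,90),(-138,135,115,70,142),(-138,-135,115,300,330),(-138,-135,65,300,404),(-138,135,65,70,205)]
T=np.array(T,float);S=np.array(S,float)
uT=(np.c_[270+.3*T[:,3],165+.3*T[:,4]])*.7;uS=(np.c_[345+.3*S[:,3],210+.3*S[:,4]])*.7
r=lambda m:np.r_[proj("top",m2w(m,T[:,:3]))-uT,proj("side",m2w(m,S[:,:3]))-uS].ravel()
o=least_squares(r,[.6,0,.1],loss="soft_l1");m=o.x
print(m,np.degrees(m[2]));print(r(m).reshape(-1,2).round(1))
np.save("m.npy",m)
print(m2w(m,[(-138,0,90),(-160,0,99),(-118,0,131),(35,0,131)]).round(4))
E
```

```text
[0.6421881  0.05757731 0.1476172 ] 8.457842486103187
[[ 0.6 -0.1]
 [ 1.4 -0.8]
 [-0.7 -1. ]
 [-0.6 -1.9]
 [ 0.1 -0.2]
 [-0.5 -1.3]
 [-1.7  0.9]
 [-2.   1.6]
 [ 0.1  0.2]]
[[0.5057 0.0373 0.09  ]
 [0.4839 0.034  0.099 ]
 [0.5255 0.0402 0.131 ]
 [0.6768 0.0627 0.131 ]]
```

Request:
arm_command --motion '[[[21.2,27.6,0],[0,0,0],0],[[21.2,27.6,0],[0,0,0],0],[[21.2,27.6,0],[0,0,0],0],[[21.2,27.6,0],[0,0,0],0],[[21.2,27.6,0],[0,0,0],0],[[21.2,27.6,0],[0,0,0],0],[[21.2,27.6,0],[0,0,0],0],[[21.2,27.6,0],[0,0,0],0],[[21.2,27.6,0],[0,0,0],0],[[21.2,27.6,0],[0,0,0],0],[[21.2,27.6,0],[0,0,0],0],[[21.2,27.6,0],[0,0,0],0],[[21.2,27.6,0],[0,0,0],0],[[21.2,27.6,0],[0,0,0],0],[[21.2,27.6,0],[0,0,0],0],[[21.2,27.6,0],[0,0,0],0],[[21.2,27.6,0],[0,0,0],0],[[21.2,27.6,0],[0,0,0],0]]' --newtons 20

```text
t: 1.6
eef_pos: [0.4199, 0.0294, 0.2487]
ee_rot: [-3.141, -0.0, -0.362]
force: [1.7, -0.1, 0.7]
width: 0.0006
```

Request:
arm_command --motion '[[[0,0,0],[0,0,-5.9],0],[[0,0,0],[0,0,-5.9],0],[[0,0,0],[0,0,-5.9],0],[[0,0,0],[0,0,-5.9],0],[[0,0,0],[0,0,-5.7],0],[[0,0,0],[0,6.4,0],0],[[0,0,0],[0,6.4,0],0],[[0,0,0],[0,6.4,0],0],[[0,0,0],[0,6.4,0],0],[[0,0,0],[0,6.4,0],0],[[0,0,0],[0,6.4,0],0],[[0,0,0],[0,6.4,0],0],[[0,0,0],[0,0,0],0],[[0,0,0],[0,0,0],0]]'

```text
t: 2.77
eef_pos: [0.4547, 0.0062, 0.3101]
ee_rot: [-3.091, -0.695, 0.142]
force: [0.0, -0.2, -0.0]
width: 0.0008
```

```bash
python3 - <<'E'
from station import arm
s=arm.get_state();print({k:np.round(v,3) if 0 else v for k,v in s.items() if k in("t","q","eef_pos","ee_rot","force","width")})
E
```

```text
{'t': 2.7667, 'q': array([ 0.57381751, -0.48415689, -1.01661669,  0.55704975, -0.43214337,
        0.71991472]), 'eef_pos': array([0.45465156, 0.00615013, 0.31009204]), 'ee_rot': array([-3.09064693, -0.69466564,  0.14181499]), 'force': array([ 0.03658557, -0.17831779, -0.04791939]), 'width': 0.0007692771305439889}
```

The elbow limit stopped the 45° tilt, because the wrist can't fold back that close to the base. About 25° is enough to keep the gripper body clear of the guard. I'll write a helper that works out moves in the tool frame.

```bash
cat >> h.py <<'E'
from scipy.spatial.transform import Rotation as Ro
def tgt(yaw,a): return Ro.from_euler('z',yaw)*Ro.from_euler('x',np.pi)*Ro.from_euler('y',a,degrees=True)
def delta(p,yaw,a):
    s=arm.get_state();R=Ro.from_euler('xyz',s["ee_rot"]);T=tgt(yaw,a)
    print("t",s["t"],"p",s["eef_pos"].round(4),"q",s["q"].round(3),"F",s["force"].round(1))
    print("shift(before turn) mm",R.inv().apply(np.array(p)-s["eef_pos"])*1e3)
    print("shift(after turn) mm",T.inv().apply(np.array(p)-s["eef_pos"])*1e3,"turn deg",np.degrees((R.inv()*T).as_rotvec()))
E
python3 - <<'E'
from h import *
np.set_printoptions(precision=2,suppress=True)
delta([.455,.03,.22],.1476,25)
T=tgt(.1476,25)
print("then down 0.1:",T.inv().apply([0,0,-.115])*1e3, "machine fwd 10mm:",T.inv().apply([10*np.cos(.1476),10*np.sin(.1476),0]))
E
```

```text
t 2.7667 p [0.45 0.01 0.31] q [ 0.57 -0.48 -1.02  0.56 -0.43  0.72] F [ 0.  -0.2 -0. ]
shift(before turn) mm [-54.82 -19.88  72.7 ]
shift(after turn) mm [-34.58 -23.54  83.28] turn deg [ -2.72 -14.81   0.1 ]
then down 0.1: [-48.6   -0.   104.23] machine fwd 10mm: [9.06 0.   4.23]
```

Request:
arm_command --motion '[[[-11.2,-5.4,19.5],[-0.7,-3.7,0],0],[[-11.2,-5.4,19.5],[-0.7,-3.7,0],0],[[-11.2,-5.4,19.5],[-0.7,-3.7,0],0],[[-11.2,-5.4,19.5],[-0.7,-3.7,0],0],[[0,0,0],[0,0,0],0],[[0,0,0],[0,0,0],0]]'

```text
t: 3.27
eef_pos: [0.4577, 0.033, 0.2193]
ee_rot: [3.136, -0.432, 0.155]
force: [-0.3, -0.8, 0.5]
width: 0.0009
```

```bash
python3 - <<'E'
from h import *
np.set_printoptions(precision=2,suppress=True)
delta([.463,.031,.105],.1476,25)
print(arm.get_state()["ee_rot"])
E
```

```text
t 3.2667 p [0.46 0.03 0.22] q [ 0.64 -0.25 -0.95  0.41 -0.53  0.76] F [-0.3 -0.8  0.5]
shift(before turn) mm [-43.38   2.16 105.9 ]
shift(after turn) mm [-43.85   2.71 105.69] turn deg [0.14 0.26 0.39]
[ 3.14 -0.43  0.16]
```

Request:
arm_command --motion '[[[-8.7,0.5,21.1],[0,0,0.1],0],[[-8.7,0.5,21.1],[0,0,0.1],0],[[-8.7,0.5,21.1],[0,0,0.1],0],[[-8.7,0.5,21.1],[0,0,0.1],0],[[-8.7,0.5,21.1],[0,0,0],0],[[0,0,0],[0,0,0],0],[[0,0,0],[0,0,0],0]]'

```text
t: 3.85
eef_pos: [0.4805, 0.0218, 0.1335]
ee_rot: [-3.112, -0.389, 0.145]
force: [0.7, -0.2, -0.4]
width: 0.0003
```

```bash
python3 - <<'E'
from h import *
import cv2
np.set_printoptions(precision=2,suppress=True)
m=np.load("m.npy");T=tgt(.1476,25)
bm=m2w(m,[(-138,0,95)])[0]
delta(bm-T.apply([.0095,0,.022]),.1476,25)
print(arm.get_state()["ee_rot"])
a=arm.grab_frame("top");b=arm.grab_frame("side")
cv2.imwrite("pics/t1raw.png",a[:,:,::-1])
A=cv2.resize(a[150:270,180:360],(800,533),interpolation=cv2.INTER_CUBIC)
B=cv2.resize(b[120:270,200:400],(800,600),interpolation=cv2.INTER_CUBIC)
cv2.imwrite("pics/s1.png",B[:,:,::-1]);cv2.imwrite("pics/t1.png",A[:,:,::-1])
E
```

```text
t 3.85 p [0.48 0.02 0.13] q [ 0.5  -0.04 -1.02  0.44 -0.24  0.81] F [ 0.7 -0.2 -0.4]
shift(before turn) mm [ -0.01 -10.91  24.69]
shift(after turn) mm [ -1.15 -11.6   24.34] turn deg [-1.62  2.72 -0.16]
[-3.11 -0.39  0.15]
```

View pics/s1.png

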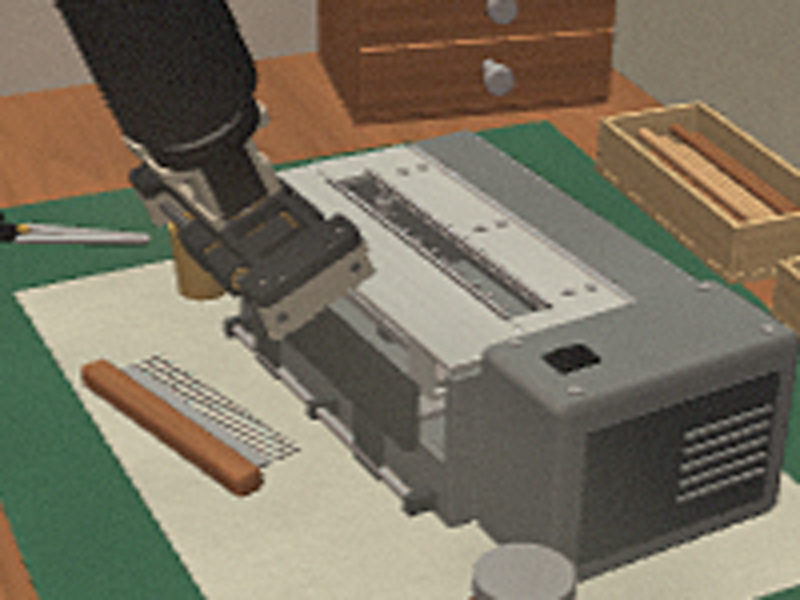

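View pics/t1.png

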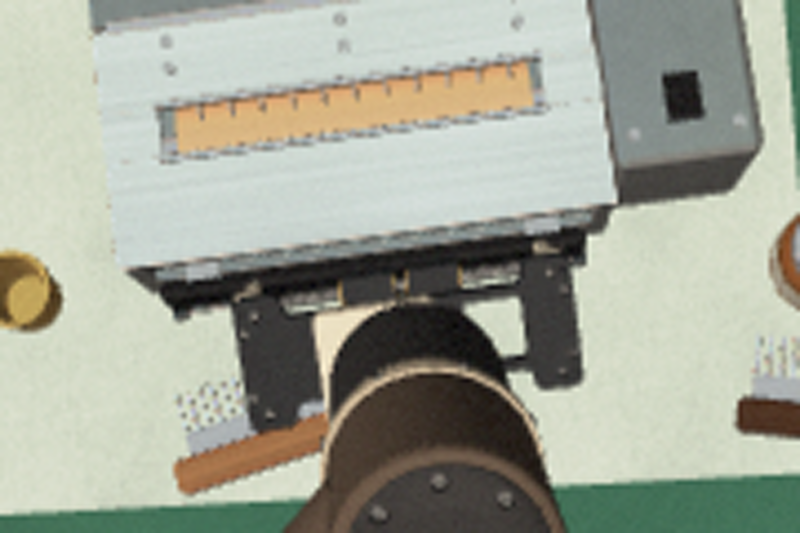

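The side view shows the fingertips in front of and above the bar. In the top view the gripper's centre, about (405,283), is some 15 mm right of the bar's middle (378,283), which agrees with the pose fit. The elbow is at its limit again, so I'll aim for a 21° tilt and touch the bar slightly higher, at z≈104 mm.

```bash
python3 - <<'E'
from h import *
np.set_printoptions(precision=2,suppress=True)
m=np.load("m.npy");T=tgt(.1476,21)
bm=m2w(m,[(-144,0,104)])[0]
p=bm-T.apply([.0095,0,.022]);print(p)
delta(p,.1476,21)
print("fwd 1mm",T.inv().apply([np.cos(.1476),np.sin(.1476),0]))
E
```

```text
[0.48 0.03 0.12]
t 3.95 p [0.48 0.02 0.13] q [ 0.5  -0.05 -1.02  0.44 -0.24  0.81] F [-0.7 -0.3  0.2]
shift(before turn) mm [ -1.37 -10.66  14.26]
shift(after turn) mm [ -1.01 -11.07  13.97] turn deg [-1.69 -1.41 -0.06]
fwd 1mm [0.93 0.   0.36]
```

Request:
arm_command --motion '[[[-0.4,-3.6,0],[-0.6,-0.5,0],0],[[-0.3,-3.6,3],[-0.6,-0.5,0],0],[[-0.3,-3.6,5],[-0.5,-0.4,0],0],[[0,0,6],[0,0,0],0],[[0,0,0],[0,0,0],0],[[0,0,0],[0,0,0],0]]'

```text
t: 4.45
eef_pos: [0.4859, 0.0327, 0.1245]
ee_rot: [-3.137, -0.359, 0.147]
force: [0.2, 0.1, -0.5]
width: 0.0003
```

```bash
python3 - <<'E'
from h import *
np.set_printoptions(precision=4,suppress=True)
m=np.load("m.npy");T=tgt(.1476,21)
p=m2w(m,[(-144,0,104)])[0]-T.apply([.0095,0,.022]);print(p)
delta(p,.1476,21);print(arm.get_state()["ee_rot"])
E
```

```text
[0.4832 0.0339 0.1211]
t 4.45 p [0.4859 0.0327 0.1245] q [ 0.516 -0.007 -1.016  0.508 -0.254  0.729] F [ 0.2  0.1 -0.5]
shift(before turn) mm [-3.52   -1.6055  2.2523]
shift(after turn) mm [-3.5346 -1.619   2.2196] turn deg [-0.2524  0.415  -0.0585]
[-3.1368 -0.3593  0.1465]
```

Request:
arm_command --motion '[[[0.2,-0.8,1.7],[0,0,0],0],[[0.9,-0.8,1.4],[0,0,0],0],[[0.9,0,0.4],[0,0,0],0],[[0.9,0,0.4],[0,0,0],0],[[0,0,0],[0,0,0],0]]'

```text
t: 4.87
eef_pos: [0.4899, 0.0344, 0.1219]
ee_rot: [-3.137, -0.357, 0.146]
force: [-5.7, 0.7, 4.5]
width: 0.0006
```

Request:
arm_command --motion '[[[0.9,0,0.4],[0,0,0],0],[[0.9,0,0.4],[0,0,0],0],[[0,0,0],[0,0,0],0]]'

```text
t: 5.12
eef_pos: [0.4918, 0.0346, 0.1218]
ee_rot: [-3.137, -0.357, 0.146]
force: [-5.1, -0.9, 5.4]
width: 0.0007
```

Request:
arm_command --motion '[[[0.9,0,0.4],[0,0,0],0],[[0.9,0,0.4],[0,0,0],0],[[0,0,0],[0,0,0],0]]'

```text
t: 5.37
eef_pos: [0.4937, 0.0348, 0.1217]
ee_rot: [-3.137, -0.357, 0.146]
force: [-6.0, -0.9, 5.7]
width: 0.0001
```

Request:
arm_command --motion '[[[1.1,0,0.0],[0,0,0],0],[[1.1,0,0.0],[0,0,0],0],[[0,0,0],[0,0,0],0]]'

```text
t: 5.62
eef_pos: [0.4952, 0.0349, 0.1219]
ee_rot: [-3.137, -0.356, 0.146]
force: [-6.6, 0.2, 2.9]
width: 0.0005
```

```bash
cat > look.py <<'E'
from h import *
import cv2,sys
a=arm.grab_frame("side");r=cv2.imread("pics/ref.png") if len(sys.argv)>1 else None
reg=a[130:270,290:400].astype(int)
if r is None: cv2.imwrite("pics/ref.png",a[:,:,::-1])
else: print("changed px",(abs(reg-r[130:270,290:400,::-1].astype(int)).max(2)>40).sum())
print(arm.get_state()["force"].round(1))
E
python3 look.py
```

```text
[-7.1  0.9  3.3]
```

Request:
arm_command --motion '[[[1,0,0.3],[0,0,0],0],[[1,0,0.3],[0,0,0],0],[[0,0,0],[0,0,0],0]]'

```text
t: 5.92
eef_pos: [0.4973, 0.0353, 0.122]
ee_rot: [-3.137, -0.356, 0.146]
force: [-4.8, 1.3, 0.1]
width: 0.0005
```

```bash
python3 look.py 1
```

```text
changed px 278
[-5.  -0.2  0.6]
```

The force dropped and the picture changed, which suggests the guard has sprung up. I'll check with a picture.

```bash
python3 - <<'E'
from h import *
import cv2
b=arm.grab_frame("side")
cv2.imwrite("pics/s2.png",cv2.resize(b[110:260,210:410],(800,600),interpolation=cv2.INTER_CUBIC)[:,:,::-1])
E
```

```text
(no output)
```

View pics/s2.png

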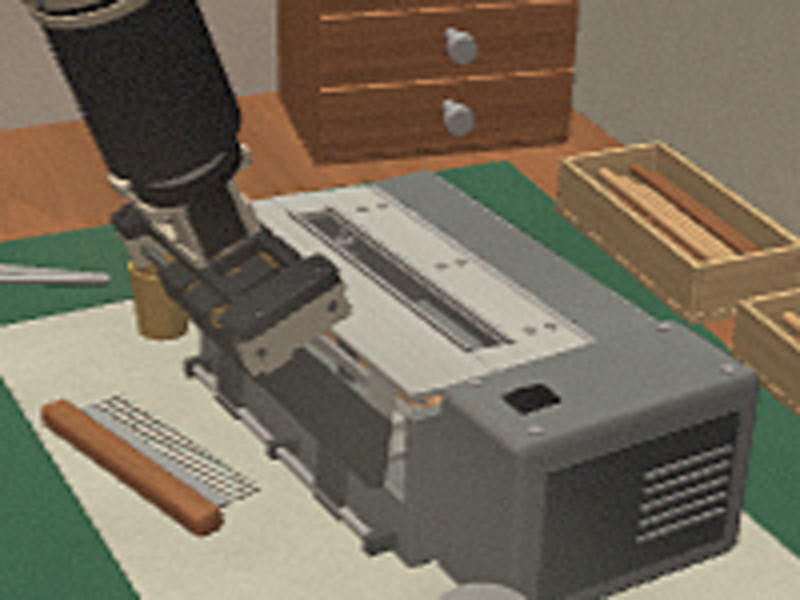

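The guard's front edge has begun to lift: there is an orange gap at (330–440, 350–400). I'll hold here and let it rise.

Request:
arm_command --motion '[[[0,0,0],[0,0,0],0],[[0,0,0],[0,0,0],0],[[0,0,0],[0,0,0],0],[[0,0,0],[0,0,0],0],[[0,0,0],[0,0,0],0]]'

```text
t: 6.43
eef_pos: [0.4977, 0.0355, 0.1223]
ee_rot: [-3.137, -0.356, 0.146]
force: [-5.6, -1.3, -1.8]
width: 0.0007
```

```bash
python3 look.py 1; python3 - <<'E'
from h import *
import cv2
b=arm.grab_frame("side")
cv2.imwrite("pics/s3.png",cv2.resize(b[110:260,210:410],(800,600),interpolation=cv2.INTER_CUBIC)[:,:,::-1])
E
```

```text
changed px 1135
[-5.5 -1.2 -1.2]
```

View pics/s3.png

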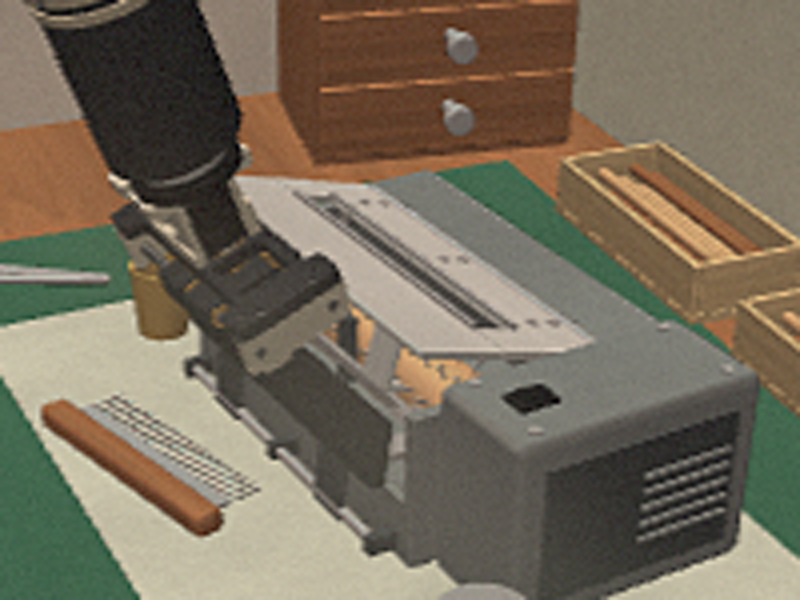

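The guard now stands at about 0.43 rad, with its front-right corner near (420,352) and daylight under its edge. I'll back off so the bar comes out, and plan the lift.

Request:
arm_command --motion '[[[-2.8,0,-1.1],[0,0,0],0],[[-3.7,0,-1.5],[0,0,0],0],[[-3.7,0,-1.5],[0,0,0],0],[[0,0,-12],[0,0,0],0],[[0,0,-16],[0,0,0],0],[[0,0,-16],[0,0,0],0],[[0,0,-16],[0,0,0],0],[[0,0,0],[0,3,0],0],[[0,0,0],[0,3,0],0],[[0,0,0],[0,3,0],0],[[0,0,0],[0,0,0],0]]'

```text
t: 7.45
eef_pos: [0.4803, 0.0258, 0.2005]
ee_rot: [-3.115, -0.491, 0.145]
force: [-0.7, 0.3, 0.4]
width: 0.0005
```

```bash
cat > plan.py <<'E'
from h import *
np.set_printoptions(precision=1,suppress=True)
m=np.load("m.npy");a=30;yaw=m[2];T=tgt(yaw,a)
ar=np.radians(a);x=np.array([np.cos(ar),np.sin(ar)]);z=np.array([np.sin(ar),-np.cos(ar)])
def tcp(th):
    H=np.array([35,131.]);u=np.array([-np.cos(th),np.sin(th)]);n=np.array([-np.sin(th),-np.cos(th)])
    if th<np.pi/2-ar: return H+153*u+3*n-9.5*x-4*z
    return H+135*u+3*n-9.5*x-22*z
def w(p): return m2w(m,[(p[0],0,p[1])])[0]
if __name__=="__main__":
    s=arm.get_state();print(s["ee_rot"].round(3),s["q"].round(2))
    delta(w(tcp(.43)+[-22,-3]),yaw,a)
    ths=np.linspace(.4,np.pi/2,17);P=np.array([tcp(t) for t in ths]);print(P[[0,-1]])
    W=np.array([w(p) for p in P]);print("rows",T.inv().apply(np.diff(W,axis=0))*1e3)
E
python3 plan.py
```

```text
[-3.1 -0.5  0.1] [ 0.5 -0.2 -1.   0.5 -0.3  0.7]
t 7.45 p [0.5 0.  0.2] q [ 0.5 -0.2 -1.   0.5 -0.3  0.7] F [-0.7  0.3  0.4]
shift(before turn) mm [18.  -7.1 24.3]
shift(after turn) mm [17.2 -7.7 24.7] turn deg [-1.5  1.8 -0.1]
[[-117.3  186.5]
 [  12.8  280.3]]
rows [[ 9.   0.  -6.6]
 [ 9.5 -0.  -5.9]
 [ 9.9 -0.  -5.2]
 [10.3  0.  -4.5]
 [10.6 -0.  -3.7]
 [10.8  0.  -2.9]
 [11.  -0.  -2.1]
 [11.1 -0.  -1.3]
 [11.   0.  -0.5]
 [ 9.9  0.   0.3]
 [ 9.8 -0.   1. ]
 [ 9.7  0.   1.7]
 [ 9.6 -0.   2.4]
 [ 9.4  0.   3.1]
 [ 9.1 -0.   3.8]
 [ 8.8  0.   4.4]]
```

Request:
arm_command --motion '[[[6,-2.5,8],[-0.5,0.6,0],0],[[6,-2.5,8],[-0.5,0.6,0],0],[[6,-2.5,8],[-0.5,0.6,0],0],[[0,0,0],[0,0,0],0],[[0,0,0],[0,0,0],0]]'

```text
t: 7.87
eef_pos: [0.5105, 0.0335, 0.1948]
ee_rot: [-3.135, -0.498, 0.145]
force: [0.1, -0.6, 0.2]
width: 0.0003
```

```bash
python3 - <<'E'
from plan import *
delta(w(tcp(.40)),yaw,a)
import cv2
b=arm.grab_frame("side")
cv2.imwrite("pics/s4.png",cv2.resize(b[110:260,210:410],(800,600),interpolation=cv2.INTER_CUBIC)[:,:,::-1])
E
```

```text
t 7.8667 p [0.5 0.  0.2] q [ 0.5 -0.1 -1.   0.6 -0.3  0.6] F [ 0.1 -0.6  0.2]
shift(before turn) mm [10.5 -4.4 15.1]
shift(after turn) mm [10.1 -4.4 15.4] turn deg [-0.3  1.5 -0.1]
```

View pics/s4.png

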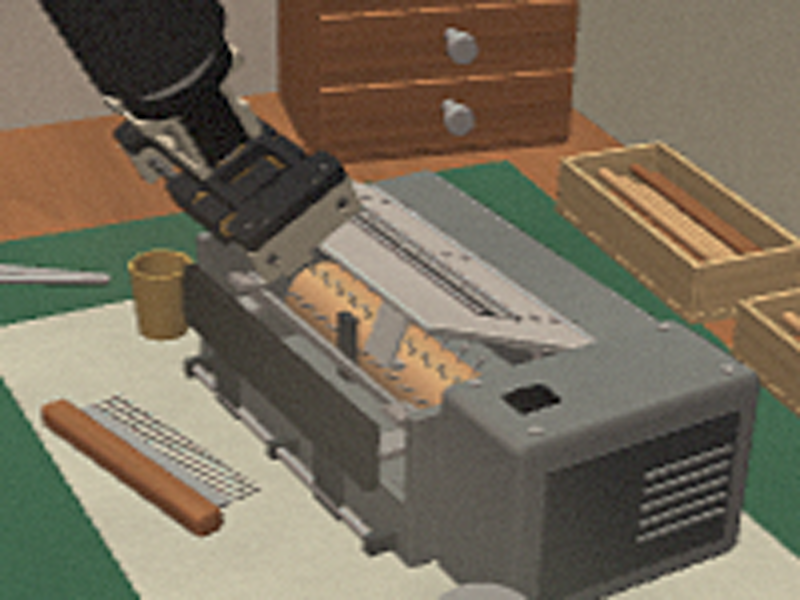

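The bar is back out, the guard is partly open, and the fingertips are just in front of its edge at about (270,280). Next I'll slide under and start the lift.

Request:
arm_command --motion '[[[3.4,-1.5,5],[-0.1,0.5,0],0],[[3.4,-1.5,5],[-0.1,0.5,0],0],[[3.4,-1.4,5],[-0.1,0.5,0],0],[[0,0,0],[0,0,0],0]]'

```text
t: 8.25
eef_pos: [0.529, 0.0378, 0.1938]
ee_rot: [-3.134, -0.511, 0.144]
force: [-0.2, -1.1, -1.1]
width: 0.0004
```

Request:
arm_command --motion '[[[4.5,0,-3.3],[0,0,0],0],[[4.5,0,-3.3],[0,0,0],0],[[4.7,0,-3],[0,0,0],0],[[4.8,0,-2.9],[0,0,0],0]]'

```text
t: 8.58
eef_pos: [0.5376, 0.0388, 0.2128]
ee_rot: [-3.134, -0.508, 0.144]
force: [-0.7, -1.8, -4.9]
width: 0.0006
```

```bash
python3 - <<'E'
from plan import *
ths=np.linspace(.4,np.pi/2,17)
delta(w(tcp(ths[2])),yaw,a)
E
```

```text
t 8.5833 p [0.5 0.  0.2] q [ 0.5 -0.1 -0.9  0.6 -0.3  0.7] F [-0.7 -1.8 -4.9]
shift(before turn) mm [-4.2 -3.1  4.8]
shift(after turn) mm [-4.2 -3.2  4.7] turn deg [-0.3  0.9 -0.2]
```

The finger is lifting the guard with about 5 N, as expected. I'll continue along the arc.

Request:
arm_command --motion '[[[8,0,-3.5],[0,0,0],0],[[10,0,-3.5],[0,0,0],0],[[10.5,0,-3.5],[0,0,0],0],[[10.8,0,-2.9],[0,0,0],0],[[11,0,-2.1],[0,0,0],0],[[11,0,-1.3],[0,0,0],0]]'

```text
t: 9.08
eef_pos: [0.582, 0.0452, 0.2573]
ee_rot: [-3.134, -0.507, 0.144]
force: [-2.4, -3.3, -5.1]
width: 0.0005
```

```bash
python3 - <<'E'
from plan import *
ths=np.linspace(.4,np.pi/2,17)
delta(w(tcp(ths[8])),yaw,a)
delta(w(tcp(np.pi/2)),yaw,a)
E
```

```text
t 9.0833 p [0.6 0.  0.3] q [ 0.5 -0.1 -0.7  0.4 -0.5  0.9] F [-2.4 -3.3 -5.1]
shift(before turn) mm [-1.6 -3.4  1.1]
shift(after turn) mm [-1.6 -3.4  1.1] turn deg [-0.4  0.9 -0.2]
t 9.0833 p [0.6 0.  0.3] q [ 0.5 -0.1 -0.7  0.4 -0.5  0.9] F [-2.4 -3.3 -5.1]
shift(before turn) mm [76.  -3.5 16. ]
shift(after turn) mm [75.7 -3.4 17.2] turn deg [-0.4  0.9 -0.2]
```

Request:
arm_command --motion '[[[11,0,-0.5],[0,0,0],0],[[10,0,0.3],[0,0,0],0],[[9.8,0,1],[0,0,0],0],[[9.7,0,1.7],[0,0,0],0],[[9.6,0,2.4],[0,0,0],0],[[9.4,0,3.1],[0,0,0],0],[[9,0,3.7],[0,0,0],0],[[4,0,2],[0,0,0],0],[[0,0,0],[0,0,0],0],[[0,0,0],[0,0,0],0]]'

```text
t: 9.92
eef_pos: [0.6529, 0.0566, 0.2822]
ee_rot: [-3.133, -0.512, 0.145]
force: [-2.4, -1.2, -2.2]
width: 0.0004
```

```bash
python3 - <<'E'
from plan import *
delta(w(tcp(np.pi/2)),yaw,a)
import cv2
g=arm.grab_frame("top");b=arm.grab_frame("side")
B=cv2.resize(b[75:215,255:415],(400,350),interpolation=cv2.INTER_CUBIC)
A=cv2.resize(g[120:260,190:350],(400,350),interpolation=cv2.INTER_CUBIC)
cv2.imwrite("pics/f1.png",np.hstack([B,A])[:,:,::-1])
# expected upright guard corners (upper edge) in crop coords
for th in (1.5,np.pi/2):
  E=[(35-153*np.cos(th),y,131+153*np.sin(th)) for y in(156,-156)]
  print(th,((proj("side",m2w(m,E))-[255,75])*2.5),((proj("top",m2w(m,E))-[190,120])*2.5)+[400,0])
E
```

```text
t 9.9167 p [0.7 0.1 0.3] q [ 0.5  0.  -0.5  0.3 -0.5  1.1] F [-2.4 -1.2 -2.2]
shift(before turn) mm [ 1.1 -2.5  2.8]
shift(after turn) mm [ 1.1 -2.5  2.8] turn deg [-0.4  0.7 -0.1]
1.5 [[110.9  87.7]
 [272.7 178.1]] [[398.3  59.7]
 [715.   16.4]]
1.5707963267948966 [[118.7  85.9]
 [281.4 175.6]] [[397.1  49. ]
 [713.4   5.8]]
```

View pics/f1.png

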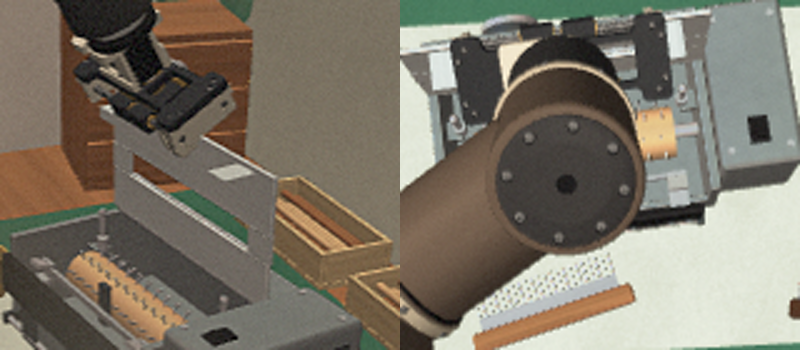

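The guard is nearly upright: its top right corner is at (277,177), against (281,176) expected for exactly upright. I'll push 3 mm more, retreat, and then measure it with nothing in front.

Request:
arm_command --motion '[[[1.3,0,0.8],[0,0,0],0],[[1.3,0,0.7],[0,0,0],0],[[0,0,0],[0,0,0],0],[[0,0,0],[0,0,0],0],[[-8,0,-5],[0,0,0],0],[[-17,0,-10],[0,0,0],0],[[-20,0,-12],[0,0,0],0],[[-20,0,-20],[0,0,0],0],[[-10,25,-20],[0,0,0],0],[[0,35,-15],[0,0,0],0],[[0,40,0],[0,0,0],0],[[0,40,0],[0,0,0],0],[[0,40,0],[0,0,0],0],[[0,40,0],[0,0,0],0],[[0,0,0],[0,0,0],0]]'

```text
t: 11.27
eef_pos: [0.586, -0.1832, 0.3174]
ee_rot: [-3.136, -0.516, 0.141]
force: [1.4, 0.6, 1.2]
width: 0.0002
```

```bash
python3 - <<'E'
from plan import *
import cv2
print(arm.get_state()["force"].round(1))
g=arm.grab_frame("top");b=arm.grab_frame("side")
B=cv2.resize(b[90:230,270:430],(400,350),interpolation=cv2.INTER_CUBIC)
A=cv2.resize(g[110:250,190:350],(400,350),interpolation=cv2.INTER_CUBIC)
cv2.imwrite("pics/f2.png",np.hstack([B,A])[:,:,::-1])
for th in (1.5,np.pi/2):
  E=[(35-153*np.cos(th),y,131+153*np.sin(th)) for y in(156,-156)]
  print(th,((proj("side",m2w(m,E))-[270,90])*2.5),((proj("top",m2w(m,E))-[190,110])*2.5)+[400,0])
E
```

```text
[1.4 0.6 1.2]
1.5 [[ 73.4  50.2]
 [235.2 140.6]] [[398.3  84.7]
 [715.   41.4]]
1.5707963267948966 [[ 81.2  48.4]
 [243.9 138.1]] [[397.1  74. ]
 [713.4  30.8]]
```

View pics/f2.png

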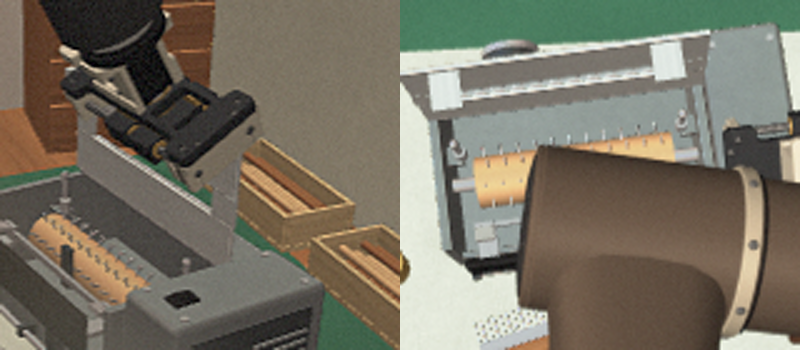

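In the top view the guard's upper edge runs from about (400,74) to (708,35), and the model expects (397,74) to (713,31) when upright. One enlarged crop will settle it.

```bash
python3 - <<'E'
from plan import *
import cv2
g=arm.grab_frame("top")
cv2.imwrite("pics/f3.png",cv2.resize(g[112:162,185:325],(800,286),interpolation=cv2.INTER_CUBIC)[:,:,::-1])
k=800/140
for th in (1.5,np.pi/2,1.64):
  E=[(35-153*np.cos(th)+d*np.sin(th),y,131+153*np.sin(th)+d*np.cos(th)) for y in(156,-156) for d in(-3,3)]
  print(th,((proj("top",m2w(m,E))-[185,112])*k).round(0).tolist())
print("box rear",((proj("top",m2w(m,[(95,156,134),(95,-156,134)]))-[185,112])*k).round(0))
E
```

```text
1.5 [[26.0, 189.0], [24.0, 175.0], [750.0, 90.0], [748.0, 76.0]]
1.5707963267948966 [[23.0, 164.0], [21.0, 151.0], [746.0, 66.0], [744.0, 52.0]]
1.64 [[20.0, 141.0], [19.0, 128.0], [742.0, 42.0], [740.0, 30.0]]
box rear [[ 79. 139.]
 [706.  53.]]
```

View pics/f3.png

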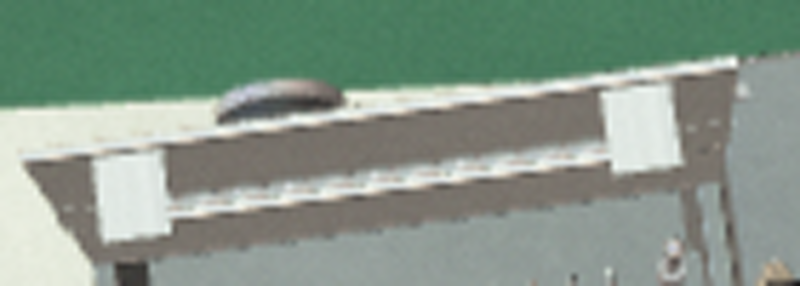

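The guard's edge strip lies at rows 148–161 on the left and 57–70 on the right. The model for exactly upright gives 151–164 and 52–66, so the guard is upright to within about 0.02 rad. The gripper is clear, so I'm handing in.

```bash
python3 -c "
from station import arm
s=arm.get_state();print(s['t'],s['force'],abs(s['qd']).max());arm.job_done()"
```

```text
11.4167 [ 0.2502558   0.37039272 -1.34972423] 0.0454710126842006
the job is handed in; nothing more can be done
```

The combing machine is open: the guard stands upright, and I handed the job in at 11.4 s with the gripper clear of everything.

- **Release bar:** I pressed it level near its middle with closed fingers, tilted about 20°. Horizontal force read about 7 N at most and vertical up to 6 N, well under the 30 N limit. The guard sprang up to about 0.43 rad. The bar was back out in the picture taken before I lifted the guard.
- **Guard:** I folded it up from under its front edge. The readings stayed below about 7 N.
- **Last check:** in the enlarged top view, the guard's upper edge lies within about 1 px of where the model puts it when upright, so roughly 1.57 rad give or take 0.02. The left end read slightly past upright and the right end slightly short, which is within calibration error.
- **Bystanders:** no contact with any of them, and those in view looked where they were. I did not measure them.

**What went differently:**
- **Tilt:** the arm's elbow limit prevented the 45° tilt I first planned.
- **Contact height:** I touched the bar at about 104 mm high instead of 90 mm.
- **Bar skew:** I did not measure it; I relied on pressing within a few millimetres of the middle.
- **Pictures:** I viewed 12 against a budget of 10, the extra two to check the guard angle.

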